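Gauge the specimen sleeves and load the coater stage

ROBOT

A 7-joint arm with a two-finger parallel gripper is mounted at the origin on the work surface. World frame = base frame: x ahead of the robot, y to its left, z up, the work surface at z = 0. Lengths are in m, angles in rad, forces in N, time in s.
With the tool pointing down it reaches from about 0.425 to 0.925 m from the base axis. Payload 6.8 kg.
Tool frame: the origin (TCP) lies on the front face of the gripper's body, between the roots of the fingers; the fingertips stand 73 mm ahead of it and the grasp point (between the pads) lies 54 mm ahead of it (env.nose_length is the distance from the TCP to the fingertips, in m); z points along the fingers, y is the line along which they close (so a half turn about z gives the same grasp; the last joint's range is limited). The gripper opens to 85 mm and grips with 20 to 120 N. Pads are 22 mm wide; open, the fingers measure 114 mm over their backs; the gripper's body (76 mm by 85 mm) begins 54 mm behind the grasp point. The pads swing forward as they close: fully open they stand 13 mm farther back than shut.
Start: joints at [-1.308, 0.477, 0.022, 1.555, -0.011, 1.109, -0.083], TCP at [0.245, 0.629, 0.304] pointing down, gripper open.
Joint ranges: [-2.96, 2.96], [-0.34, 2.1], [-1.41, 1.46], [0.24, 2.44], [-1.37, 4.51], [0.17, 1.92], [-2.96, 2.96]. Speed limits (rad/s): [2.39, 2.39, 3.14, 3.14, 3.14, 3.14, 3.14].

INTERFACE

Orientations are given as a unit quaternion [w, x, y, z].
In Python, from cell import env, kin, camera, calibration, job gives the robot as it stands. The module is installed in compiled form; this text tells all that it offers. Calls block until the motion is done:
- env.reach(position, orientation): joint-space move of the TCP to a pose.
- env.movel(position, velocity=0.15, rot=None, stop_force=None): straight line of the TCP; rot=None keeps the orientation; velocity is the mean speed in m/s. With stop_force (N) it stops when the force on the tool has changed by that much, and returns True; else False.
- env.goto_joints(angles): joint-space move.
- env.grip(opening, f_grip=None): finger opening in m; f_grip is the grip in N (None keeps the last); returns when the fingers have stopped.
- env.dwell(seconds).
- kin.inverse_kinematics(position, orientation): joint angles nearest the present ones, or None.
- env.get_state(): the state.
- camera(name): name is "side" or "top" or "wrist"; returns (picture, depth): 400x640x3 uint8, blue, green, red; 400x640 float32, m along the optical axis (not along the pixel's ray), 0 where there is no reading.
- calibration(name): a dict with "fx", "fy", "cx", "cy" (pixels), "k1" (the pictures are not rectified: a ray, as slopes to the right and down, at radius r is drawn at 1 + k1 r^2 times it, then the intrinsics apply), "rvec" (rotation vector, rad) and "tvec" (3), from world to camera coordinates, as OpenCV has them. Camera axes: x right, y down, z forward; pixel columns grow to the right and rows downward; lengths in m; the calibration is good to about 2 mm. A picture is of the moment at which its call begins: read the wrist's pose just before it. calibration takes no time and is no camera call; for the wrist camera it gives the pose at the moment of the call.
A pose or a line that the arm cannot do raises env.PlanningError and nothing moves.
- job.job_done(): hands the job in; it is judged then, once.
The state is a dict: "time": time; "qpos": joint angles; "joint_velocities": joint speeds; "joint_torque": joint torques, N m; "tcp_pos": TCP position; "orientation": TCP orientation; "force": force on the tool from outside, world axes, zero at the start; "torque": the same for the moment, N m; "opening": finger opening in m; "gripper_force": force on a finger pad.
Only numpy, scipy, OpenCV 4.12 (cv2) and the standard library are available. Lean on these libraries where they do the work, as an engineer would, in place of code of your own. Each camera call takes 0.05 s, during which the arm holds its last target. There are 200 camera calls.

TASK

Working along the row of sleeves from left to right, slide each one onto the gauge pin and let it go: stand those that drop right down to the base upright in the steel tray, and put those that hang up on the pin into the grey reject bin. When all are sorted, slide the spatula under the tray, carry the tray with its sleeves over to the empty coater stage and set it down squarely on the two rails, then lay the spatula flat on its green pad again, pointing as before. Never touch the tray with the fingers, keep it level, and leave the beaker, jar and carton alone.

Things in the scene. Friction and masses are not known exactly. Their poses are not given: they have to be found in the camera images.
- sleeve1: Aluminium specimen sleeve: an open tube 46 mm outside diameter, 64 mm tall, bore 32 mm, standing upright on the bench (origin: on its axis, half way up, 32 mm from either end; z along the tube; either end may be up). All sleeves are alike outside; some have an undersize land inside, half way up. The leftmost place of the row (the row runs from left, +y, to right, -y). May be absent.
- sleeve2: Aluminium specimen sleeve: an open tube 46 mm outside diameter, 64 mm tall, bore 32 mm, standing upright on the bench (origin: on its axis, half way up, 32 mm from either end; z along the tube; either end may be up). All sleeves are alike outside; some have an undersize land inside, half way up. Second place from the left. May be absent.
- sleeve3: Aluminium specimen sleeve: an open tube 46 mm outside diameter, 64 mm tall, bore 32 mm, standing upright on the bench (origin: on its axis, half way up, 32 mm from either end; z along the tube; either end may be up). All sleeves are alike outside; some have an undersize land inside, half way up. Third place from the left. May be absent.
- sleeve4: Aluminium specimen sleeve: an open tube 46 mm outside diameter, 64 mm tall, bore 32 mm, standing upright on the bench (origin: on its axis, half way up, 32 mm from either end; z along the tube; either end may be up). All sleeves are alike outside; some have an undersize land inside, half way up. Fourth place from the left. May be absent.
- sleeve5: Aluminium specimen sleeve: an open tube 46 mm outside diameter, 64 mm tall, bore 32 mm, standing upright on the bench (origin: on its axis, half way up, 32 mm from either end; z along the tube; either end may be up). All sleeves are alike outside; some have an undersize land inside, half way up. Rightmost place of the row. May be absent.
- gauge: Fixed gauge pin: a dark round base 72 mm across and 10 mm thick with an upright steel pin 28 mm in diameter on it. Origin: centre of the base's underside, on the bench. A sleeve that fits stands with its lower end on the base (10 mm above the origin); an undersize one hangs up on the pin top with its lower end about 36 mm above the origin
- gauge_tip (a point): Centre of the pin's flat top, 64 mm above the bench; the top 6 mm taper from 28 to 22 mm diameter
- tray: Loose flat steel tray, 105 mm (its x) by 170 mm (its y), floor 4 mm thick, rim 30 mm high overall, walls 4 mm; lies on the cradle's rails. Origin: centre of its underside. It has room for three sleeves in a row along its y, 52 mm apart
- cradle: Fixed white loading cradle on which the tray lies at the start: a 120 x 140 x 6 mm base with two rails along its x, 110 mm long, 16 mm wide, tops 45 mm above the bench, centred at y = -58 and +58 mm, 100 mm apart inside, open at both ends. Its -x end faces the robot. Origin: centre of its underside
- stage: Fixed metal coater stage, empty at the start: a round base 160 mm across, 6 mm thick, with two rails just like the cradle's (along its x, tops 45 mm above the bench, 100 mm apart inside, open ends, -x end facing the robot). Origin: centre of its underside
- bin: Fixed open grey reject bin, 130 mm (x) by 135 mm (y), 45 mm high, walls and floor 5 mm. Origin: centre of its underside
- pad: Fixed green mat (the pad), 300 mm (x) by 100 mm (y), 2 mm thick, where the spatula lives. Origin: centre of its underside
- spatula: Loose steel spatula, lying level with its blade pointing along its +x. Flat blade 3 mm thick, 64 mm wide, from x = 50 to 162 mm, underside at z = 0; upright neck at x = 44 to 50 mm, 40 mm wide; black straight handle 20 mm wide (y), z = 39 to 65 mm, x = -92 to 48 mm; heavy foot at x = -92 to -68 mm, 40 mm wide, down to z = 0. 250 g. Origin: below the grip point, level with the blade's underside
- spatula_grip (a point): Middle of the handle where it is gripped across its y from above, 52 mm above the blade's underside, near the balance point
- beaker: Bystander: glass beaker, 64 mm across, 90 mm high. Origin: centre of its underside
- jar: Bystander: amber jar, 60 mm across, 85 mm high. Origin: centre of its underside
- carton: Bystander: cardboard carton 110 x 150 x 50 mm. Origin: centre of its underside
Mind the look-alikes: they are no part of the job. Leave any blue or red look-alike of the sleeve3 alone. What is shaped like the stage but black is not meant.

How it is judged:
On the way, in this order (a step that is already met when the one before it is completed fails the run):
1. sleeve1 is slid onto the gauge pin and let go (horizontal distance between sleeve1 and gauge below 0.01 m and angle between the z axis of sleeve1 and the z axis of gauge, either way round below 0.3 rad and z of sleeve1 in the frame of gauge between 0.037 and 0.077 m and contact force between the fingers and sleeve1 below 0.3 N), for 0.2 s.
2. sleeve2 is slid onto the gauge pin and let go (horizontal distance between sleeve2 and gauge below 0.01 m and angle between the z axis of sleeve2 and the z axis of gauge, either way round below 0.3 rad and z of sleeve2 in the frame of gauge between 0.037 and 0.077 m and contact force between the fingers and sleeve2 below 0.3 N), for 0.2 s.
3. sleeve3 is slid onto the gauge pin and let go (horizontal distance between sleeve3 and gauge below 0.01 m and angle between the z axis of sleeve3 and the z axis of gauge, either way round below 0.3 rad and z of sleeve3 in the frame of gauge between 0.037 and 0.077 m and contact force between the fingers and sleeve3 below 0.3 N), for 0.2 s.
4. sleeve4 is slid onto the gauge pin and let go (horizontal distance between sleeve4 and gauge below 0.01 m and angle between the z axis of sleeve4 and the z axis of gauge, either way round below 0.3 rad and z of sleeve4 in the frame of gauge between 0.037 and 0.077 m and contact force between the fingers and sleeve4 below 0.3 N), for 0.2 s.
5. sleeve5 is slid onto the gauge pin and let go (horizontal distance between sleeve5 and gauge below 0.01 m and angle between the z axis of sleeve5 and the z axis of gauge, either way round below 0.3 rad and z of sleeve5 in the frame of gauge between 0.037 and 0.077 m and contact force between the fingers and sleeve5 below 0.3 N), for 0.2 s.
6. every sleeve is sorted: those that fit stand in the tray, those that hang up lie in the bin (x of sleeve1 in the frame of tray between -0.035 and 0.035 m and y of sleeve1 in the frame of tray between -0.07 and 0.07 m and z of sleeve1 in the frame of tray between 0.031 and 0.041 m and angle between the z axis of each of sleeve1, sleeve3, sleeve5 and the z axis of tray, either way round below 0.2 rad and x of sleeve3 in the frame of tray between -0.035 and 0.035 m and y of sleeve3 in the frame of tray between -0.07 and 0.07 m and z of sleeve3 in the frame of tray between 0.031 and 0.041 m and x of sleeve5 in the frame of tray between -0.035 and 0.035 m and y of sleeve5 in the frame of tray between -0.07 and 0.07 m and z of sleeve5 in the frame of tray between 0.031 and 0.041 m and x of sleeve2 in the frame of bin between -0.065 and 0.065 m and y of sleeve2 in the frame of bin between -0.068 and 0.068 m and z of each of sleeve2, sleeve4 in the frame of bin below 0.055 m and x of sleeve4 in the frame of bin between -0.065 and 0.065 m and y of sleeve4 in the frame of bin between -0.068 and 0.068 m), for 0.2 s.
7. the tray, with its sleeves, is lifted clear of the cradle on the spatula (z of tray in the frame of cradle above 0.06 m and contact force between spatula and tray above 0.5 N and contact force between the fingers and tray below 0.1 N and x of sleeve1 in the frame of tray between -0.035 and 0.035 m and y of sleeve1 in the frame of tray between -0.07 and 0.07 m and z of sleeve1 in the frame of tray between 0.031 and 0.041 m and angle between the z axis of each of sleeve1, sleeve3, sleeve5 and the z axis of tray, either way round below 0.2 rad and x of sleeve3 in the frame of tray between -0.035 and 0.035 m and y of sleeve3 in the frame of tray between -0.07 and 0.07 m and z of sleeve3 in the frame of tray between 0.031 and 0.041 m and x of sleeve5 in the frame of tray between -0.035 and 0.035 m and y of sleeve5 in the frame of tray between -0.07 and 0.07 m and z of sleeve5 in the frame of tray between 0.031 and 0.041 m), for 0.2 s.
8. the tray is set down on the stage's two rails (x of tray in the frame of stage between -0.03 and 0.03 m and y of tray in the frame of stage between -0.025 and 0.025 m and z of tray in the frame of stage between 0.041 and 0.049 m and angle between the x axis of tray and the x axis of stage, either way round below 0.2 rad and angle between tray's own z axis and vertical below 0.06 rad and contact force between spatula and tray below 0.1 N), for 0.2 s.
At the end, for the whole second after the job is handed in: Every sleeve that fits stands upright on the tray's floor, every one that hangs up is in the bin; the tray lies level on the stage's two rails (centre within 30 mm along and 25 mm across, 0.2 rad); the spatula lies on its pad (within 60 mm along, 40 mm across, 0.35 rad); all at rest (all of step 6 and x of tray in the frame of stage between -0.03 and 0.03 m and y of tray in the frame of stage between -0.025 and 0.025 m and z of tray in the frame of stage between 0.041 and 0.049 m and angle between the x axis of tray and the x axis of stage, either way round below 0.2 rad and angle between tray's own z axis and vertical below 0.06 rad and x of spatula in the frame of pad between -0.06 and 0.06 m and y of spatula in the frame of pad between -0.04 and 0.04 m and z of spatula in the frame of pad below 0.008 m and angle between spatula's own z axis and vertical below 0.1 rad and angle between the x axis of spatula and the x axis of pad, either way round below 0.35 rad and linear speed of each of sleeve1, sleeve2, sleeve3, sleeve4, sleeve5, tray, spatula below 0.02 m/s); the robot touches nothing.
It fails at once if the fingers touch the tray with more than 2 N (contact force between the fingers and tray above 2 N).
It fails at once if the tray is tipped by more than 0.3 rad (angle between tray's own z axis and vertical above 0.3 rad).
It fails at once if the beaker, jar or carton is moved more than 30 mm (distance of any of beaker, jar, carton from where it was at the start of the episode above 0.03 m).
Of sleeve1, sleeve2, sleeve3, sleeve4, sleeve5 only 3 to 5 are there at a start; the rules pass over those that are not, and their reading is None.
At some moment in a run one of sleeve1, sleeve2, sleeve3, sleeve4, sleeve5, spatula may be knocked a few centimetres aside while the robot is not near it.
It also fails if it takes over 210 s, if anything falls off the work surface, if the arm or the gripper's body presses on something with over 40 N, if the wrist force passes 120 N, or if a joint passes its speed limit or range.

## Working session

There is one attempt and no reset: what is moved stays moved. The work goes in short steps, each a Python script; the robot and the scene stay as the last script left them, time stands still between calls to the robot, and variables do not carry over. Pictures are saved under pics/ and viewed, at most 14 in all, crops included, and the job is handed in when it is done.

```bash
mkdir -p pics; cat > h.py <<'E'
import numpy as np, cv2
from cell import env, kin, camera, calibration, job
def cal(n):
    c=calibration(n); R,_=cv2.Rodrigues(np.array(c["rvec"],float)); 
    K=np.array([[c["fx"],0,c["cx"]],[0,c["fy"],c["cy"]],[0,0,1.]]); return K,c["k1"],R,np.array(c["tvec"],float).ravel()
def cloud(n):
    c=cal(n); p,d=camera(n); K,k1,R,t=c
    v,u=np.mgrid[0:400,0:640]
    a=np.stack([u,v],-1).reshape(-1,1,2).astype(np.float64)
    s=cv2.undistortPoints(a,K,np.array([k1,0,0,0.])).reshape(400,640,2)
    P=np.concatenate([s*d[...,None],d[...,None]],-1)
    W=(P-t)@R
    W[d<=0]=np.nan
    return p,W
E
python3 - <<'E'
from h import *
for n in("top","side"):
    p,W=cloud(n); cv2.imwrite(f"pics/{n}0.png",p); np.save(f"pics/{n}0.npy",W)
    print(n,cal(n))
print(env.get_state()["time"],env.get_state()["orientation"])
E
```

```text
top (array([[431.43728945,   0.        , 323.98108025],
       [  0.        , 431.43728945, 195.67828046],
       [  0.        ,   0.        ,   1.        ]]), 0.03753208171051674, array([[-7.83846249e-02, -9.96922826e-01,  8.53675610e-04],
       [-9.76775156e-01,  7.66291386e-02, -2.00095652e-01],
       [ 1.99414507e-01, -1.65182717e-02, -9.79775995e-01]]), array([0.14488495, 0.52774356, 1.49176971]))
side (array([[401.00719691,   0.        , 322.92871315],
       [  0.        , 401.00719691, 201.73813588],
       [  0.        ,   0.        ,   1.        ]]), -0.03315601284793309, array([[-0.9535322 , -0.30109326, -0.01091797],
       [-0.2043079 ,  0.67280606, -0.71104873],
       [ 0.22143765, -0.67577723, -0.70305797]]), array([0.55467618, 0.07848607, 1.12807401]))
0.1 [-8.71298522e-05  1.84339688e-01  9.82862277e-01 -7.84663471e-04]
```

View pics/top0.png

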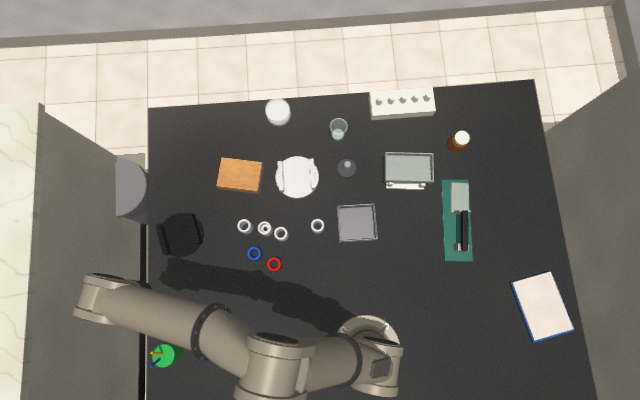

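View pics/side0.png

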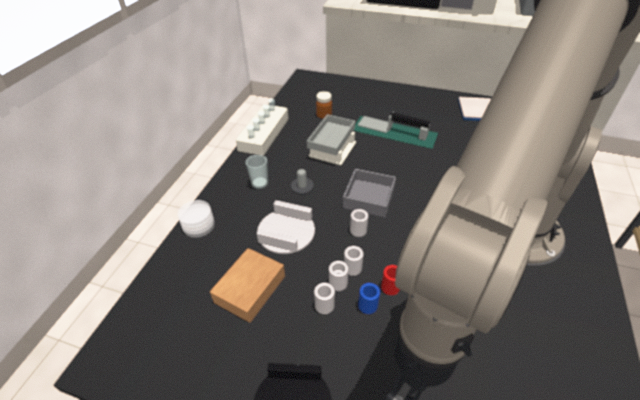

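Top view: four white sleeves at (244,226), (265,228), (281,233) and (318,226). The blue (254,253) and red (274,264) tubes are look-alikes. The silver stage is at (297,176), and the black one at (180,235) is a decoy. The gauge is at (347,168), the bin at (357,223), the tray on its cradle at (408,168), and the spatula on its pad at (458,220) with the blade pointing away from the robot. Next I measure these and check an enlarged crop.

```bash
python3 - <<'E'
from h import *
W=np.load("pics/top0.npy"); S=np.load("pics/side0.npy"); p=cv2.imread("pics/top0.png")
cv2.imwrite("pics/crop0.png",cv2.resize(p[80:290,150:490],None,fx=2.3,fy=2.3,interpolation=cv2.INTER_CUBIC))
def box(n,u0,u1,v0,v1,lo,hi,A=W):
    q=A[v0:v1,u0:u1].reshape(-1,3); q=q[(q[:,2]>lo)&(q[:,2]<hi)]
    r=cv2.minAreaRect((q[:,:2]*1000).astype(np.float32)); c,rad=cv2.minEnclosingCircle((q[:,:2]*1000).astype(np.float32))
    print(n,len(q),"zmed %.4f"%np.median(q[:,2]),"rect",np.round(r[0],1),np.round(r[1],1),round(r[2],1),"circ",np.round(c,1),round(rad,1))
for n,u in(("s1",(235,254)),("s2",(255,273)),("s3",(273,291)),("s4",(308,328))): box(n,*u,215,243,.056,.07)
box("gaugetop",336,358,155,180,.055,.07)
box("gaugebase",334,360,155,180,.006,.016)
box("stage rails",270,325,150,205,.038,.052)
box("stage base",270,325,150,205,.003,.012)
box("tray rim",378,440,146,186,.065,.085)
box("cradle rails",378,440,170,195,.038,.052)
box("cradle base",378,440,146,195,.003,.012)
box("bin",333,382,200,246,.038,.052)
box("pad",438,478,175,268,.0005,.02)
box("handle",452,475,200,262,.055,.075)
box("blade",445,472,180,213,.0035,.02)
print("floor",np.nanmedian(W[275:285,400:430,2]))
E
```

```text
s1 79 zmed 0.0636 rect [452.9 393.8] [43.4 44.4] 37.1 circ [453.6 393.3] 23.0
s2 73 zmed 0.0637 rect [440.  322.9] [45.4 41.6] 41.0 circ [440.  323.3] 23.2
s3 69 zmed 0.0642 rect [414.9 267. ] [42.7 42.2] 84.1 circ [416.2 267.7] 22.6
s4 69 zmed 0.0641 rect [433.  135.9] [42.2 43.3] 85.3 circ [433.9 137.2] 22.6
gaugetop 43 zmed 0.0629 rect [644.8  12.7] [25.1 22.7] 45.5 circ [645.3  13. ] 13.2
gaugebase 198 zmed 0.0100 rect [649.9  10. ] [93.1 93.4] 85.3 circ [653.9  11. ] 62.3
stage rails 252 zmed 0.0451 rect [628.7 199.5] [110.5 131.9] 0.2 circ [627.9 199.5] 84.0
stage base 1284 zmed 0.0060 rect [627.3 198.2] [203.8 208.2] 85.5 circ [627.3 198.2] 145.5
tray rim 246 zmed 0.0733 rect [ 616.5 -210. ] [169.8 108.1] 83.6 circ [ 615.6 -208.9] 97.7
cradle rails 403 zmed 0.0477 rect [ 583.8 -204. ] [163.8  57.5] 83.8 circ [ 591.1 -204.9] 83.8
cradle base 352 zmed 0.0049 rect [ 620.9 -221.5] [234.4 186.7] 85.4 circ [ 625.2 -222.1] 147.0
bin 214 zmed 0.0447 rect [435.5  -5.6] [138.5 130.1] 89.1 circ [435.4  -5.4] 93.2
pad 1927 zmed 0.0036 rect [ 419.2 -376.5] [145.  346.4] 82.1 circ [ 417.4 -379.2] 185.3
handle 269 zmed 0.0660 rect [ 379.2 -370.8] [ 38.9 140.8] 78.1 circ [ 380.  -371.5] 71.3
blade 406 zmed 0.0063 rect [ 507.7 -390. ] [ 98.9 123.4] 83.9 circ [ 507.5 -391.4] 78.2
floor 0.0002853537282915204
```

View pics/crop0.png

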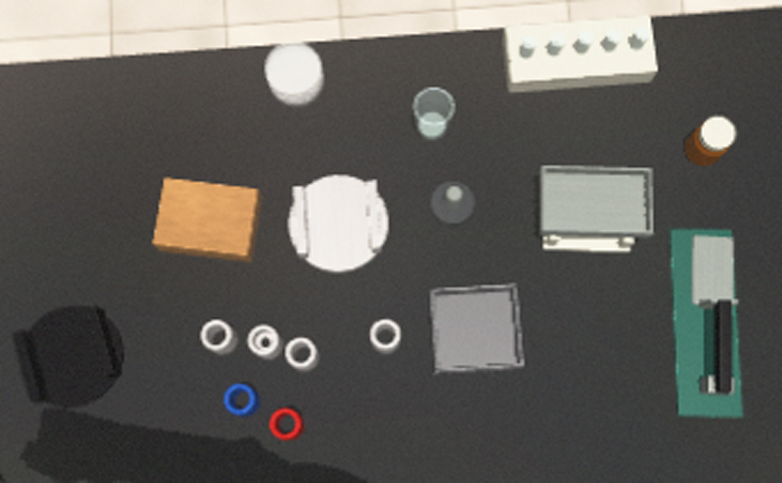

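Crop confirms it: four silver-white sleeves (three grouped, then a gap, so the fourth place is probably empty), with blue and red look-alikes in front of them. The silver stage is the one beside the carton. Next I refine the poses using both cameras.

```bash
cat >> h.py <<'E'
from scipy.optimize import least_squares
from scipy.spatial.transform import Rotation as Ro
def sel(A,c,r,lo,hi):
    q=A.reshape(-1,3); q=q[(q[:,2]>lo)&(q[:,2]<hi)]; return q[np.hypot(*(q[:,:2]-c).T)<r]
def ring(A,c,r=.035,lo=.057,hi=.070):
    "centre of a sleeve's upper rim (16..23 mm radius) near c"
    c=np.array(c,float)
    for _ in range(3):
        q=sel(A,c,r,lo,hi)
        if len(q)<25: return None,len(q)
        f=lambda x:np.hypot(*(q[:,:2]-x).T)
        g=lambda x:np.maximum(f(x)-.023,0)+np.minimum(f(x)-.016,0)
        c=least_squares(g,c,loss="soft_l1",f_scale=.001).x; r=.028
    return c,len(q)
def rect(q):
    r=cv2.minAreaRect((q[:,:2]*1000).astype(np.float32)); return np.round(r[0],1),np.round(r[1],1),round(r[2],1)
def quat(phi):
    "tool down, fingers closing along world direction phi (deg)"
    a=np.radians(phi); y=np.array([np.cos(a),np.sin(a),0]); z=np.array([0,0,-1.]); 
    return Ro.from_matrix(np.c_[np.cross(y,z),y,z]).as_quat(scalar_first=True)
E
python3 - <<'E'
from h import *
for n in("top","side"):
    A=np.load(f"pics/{n}0.npy"); print(n)
    for c in((.453,.394),(.44,.323),(.416,.267),(.433,.137)): print(*np.round(ring(A,c)[0]*1000,1))
    im=cv2.imread(f"pics/{n}0.png").astype(int); Z=A[...,2]
    for nm,m in(("blue",(im[...,0]>im[...,2]+60)),("red",(im[...,2]>im[...,1]+90))):
        q=A[m&(Z>.055)&(Z<.07)&(A[...,0]<.5)&(A[...,1]>0)]; print(nm,len(q),np.round(np.median(q,0),3) if len(q) else 0)
    q=sel(A,(.645,.012),.03,.058,.069); print("tip",len(q),np.round(q.mean(0)*1000,1))
    q=sel(A,(.649,.012),.06,.0075,.0125); print("base",len(q),np.round(q.mean(0)*1000,1),rect(q))
    q=sel(A,(.628,.199),.1,.041,.05); print("rails",len(q),rect(q),end=" ")
    for s in(-1,1):
        k=q[(q[:,1]-.199)*s>0.02]; print(s,np.round(k.mean(0)*1000,1),round(np.degrees(np.polyfit(k[:,0],k[:,1],1)[0]),1),end=" ")
    print()
    q=sel(A,(.628,.199),.1,.004,.008); print("stbase",np.round(q.mean(0)*1000,1))
    q=sel(A,(.616,-.21),.12,.068,.082); print("trayrim",len(q),rect(q))
    q=sel(A,(.435,-.005),.12,.04,.05); print("bin",len(q),rect(q))
    g=A[(im[...,1]>im[...,2]+35)&(im[...,1]>im[...,0]+8)&(A[...,1]<-.25)]; print("pad",len(g),rect(g))
    q=sel(A,(.379,-.371),.1,.060,.07); m=q.mean(0); d=np.linalg.svd(q[:,:2]-m[:2])[2][0]; print("handle",len(q),np.round(m*1000,1),np.round(np.degrees(np.arctan(d[1]/d[0])),1),rect(q))
E
```

```text
top
453.6 393.3
439.8 323.1
416.2 266.5
434.1 137.6
blue 72 [0.354 0.364 0.064]
red 62 [0.313 0.299 0.065]
tip 38 [645.3  12.9  63.1]
base 118 [642.3  15.    9.8] (array([640.2,  12.8]), array([87.7, 69.2]), 44.3)
rails 196 (array([628.7, 199.5]), array([110.5, 131.9]), 0.2) -1 [627.4 141.4  45.3] 0.2 1 [625.8 257.5  45.3] 0.1 
stbase [625.2 197.5   5.9]
trayrim 220 (array([ 616.4, -210. ]), array([169.8, 108. ]), 83.5)
bin 188 (array([435.5,  -5.6]), array([138.4, 130.2]), 89.2)
pad 1166 (array([ 423.2, -373.1]), array([102.2, 297.5]), 84.9)
handle 206 [ 380.8 -375.6   65.6] -8.9 (array([ 377.4, -379.8]), array([ 38.9, 137.3]), 86.1)
side
455.5 393.1
442.1 322.2
419.0 266.7
436.0 136.4
blue 197 [0.356 0.365 0.063]
red 109 [0.322 0.301 0.063]
tip 47 [648.   13.1  62.9]
base 170 [646.8  16.   10.2] (array([648.7,  13.9]), array([69.7, 66. ]), 22.8)
rails 408 (array([630.9, 197.3]), array([134.8, 111.1]), 89.7) -1 [629.6 140.7  44.9] -0.5 1 [630.1 256.4  44.6] -0.1 
stbase [627. 196.   6.]
trayrim 277 (array([ 619.3, -208.9]), array([178.9, 108.8]), 83.8)
bin 283 (array([437.8,  -5.9]), array([141.5, 130.7]), 89.2)
pad 713 (array([ 423.2, -371.9]), array([104.8, 296.5]), 84.7)
handle 173 [ 381.9 -373.8   65.3] -8.4 (array([ 381.7, -368.7]), array([ 50.2, 144. ]), 75.6)
```

```bash
cat >> h.py <<'E'
G=np.array([.6466,.0130]); H=.102; Q0=quat(0); OFF={"top":np.array([.001,0]),"side":np.array([-.001,0])}
def look(c,lo=.057,hi=.070,r=.035):
    out=[]
    for n in("top","side"):
        p,W=cloud(n); x,k=ring(W,c,r,lo,hi)
        if x is not None: out.append(x+OFF[n])
    return (np.mean(out,0) if out else None),np.round(out,4)
def t(): return round(env.get_state()["time"],1)
def grab(c,base=0.):
    env.grip(.062,f_grip=40)
    env.reach([*c,.19+base],Q0); env.movel([*c,H+base],.12); env.grip(.03,f_grip=40)
def gauge(c):
    grab(c); s=env.get_state(); print("grip",s["opening"],s["gripper_force"],t())
    env.movel([*c,.20],.2); env.movel([*G,.20],.25)
    hit=env.movel([*G,H+.041],.06,stop_force=15); s=env.get_state(); print("hit",hit,s["tcp_pos"],s["force"])
    return hit
def letgo():
    env.grip(.062); env.dwell(.5); env.movel([*G,.21],.2)
    for n in("top","side"):
        p,W=cloud(n); q=sel(W,G,.035,.02,.115); print(n,len(q),"z max",np.round(np.percentile(q[:,2],[90,95,99]),3) if len(q) else 0)
        cv2.imwrite(f"pics/g_{n}_{t()}.png",p)
        for lo,hi in((.067,.081),(.093,.107)):
            x,k=ring(W,G,.035,lo,hi)
            if x is not None: print("  ring",lo,np.round(x+OFF[n],4),k)
    print(t())
E
python3 - <<'E'
from h import *
c=np.array([.4545,.3932]); hit=gauge(c)
if not hit: letgo()
E
```

```text
grip 0.04508962242936385 40.99461575970054 2.9
hit False [0.64666576 0.01266513 0.14312502] [ 1.02477719 -1.56147275 -1.10572788]
top 0 z max 0
side 304 z max [0.074 0.075 0.076]
  ring 0.067 [0.6469 0.0108] 97
7.9
```

```bash
cat >> h.py <<'E'
T=np.array([.6178,-.2095]); TY=-6.4; BIN=np.array([.4366,-.0057])
def slot(k):
    a=np.radians(TY); return T+52e-3*k*np.array([-np.sin(a),np.cos(a)])
def totray(k,c=G,hang=False):
    h=.108; q=quat(TY); x=slot(k); env.movel([*c,h+.010],.12); env.grip(.03,f_grip=40); print("op",env.get_state()["opening"])
    env.movel([*c,.23],.2); env.movel([*x,.23],.25,rot=q)
    hit=env.movel([*x,h+.050],.06,stop_force=8); print("hit",hit,env.get_state()["tcp_pos"])
    env.grip(.060); env.movel([*x,.24],.2); env.dwell(.1); p=look(x,.106,.120); print("placed",p[1],"want",x,t())
def tobin(k,z=.010):
    h=.108; x=BIN+[0,.033*k]; env.movel([*G,h+.036],.12); env.grip(.03,f_grip=40); print("op",env.get_state()["opening"])
    env.movel([*G,.25],.2); env.movel([*x,.20],.25)
    hit=env.movel([*x,h+z],.08,stop_force=8); print("hit",hit,env.get_state()["tcp_pos"])
    env.grip(.058); env.movel([*x,.20],.2); print("placed",look(x,.062,.078)[1],"want",x,t())
E
python3 - <<'E'
from h import *
totray(-1)
for c in((.441,.3226),(.4176,.2666),(.435,.137)): print(look(c)[1])
E
```

```text
op 0.04529350821343353
hit True [ 0.61175028 -0.26112973  0.15828623]
placed [[ 0.6101 -0.2644]
 [ 0.6112 -0.2623]] want [ 0.61200362 -0.26117593] 13.3
[[0.4406 0.3231]
 [0.4406 0.3224]]
[[0.4172 0.2673]
 [0.4176 0.2673]]
[[0.4354 0.1374]
 [0.4354 0.1361]]
```

```bash
python3 - <<'E'
from h import *
hit=gauge(look((.4406,.3228))[0])
if not hit: letgo()
E
```

```text
grip 0.044796829516020105 41.02656668052077 17.3
hit False [0.646657   0.01281857 0.14316858] [ 1.30997834 -1.85961357 -1.51708352]
top 11 z max [0.103 0.104 0.105]
side 364 z max [0.1   0.101 0.102]
  ring 0.067 [0.6459 0.0134] 61
  ring 0.093 [0.6464 0.0122] 99
22.0
```

Sleeve 2 hangs with its top at 0.10 m, so it goes in the bin.

```bash
python3 - <<'E'
from h import *
tobin(1)
c=look((.4174,.2673)); print(c[1])
hit=gauge(c[0])
if not hit: letgo()
E
```

```text
op 0.0441976392129805
hit False [0.43694193 0.02733121 0.11837271]
placed [[0.4372 0.0263]] want [0.4366 0.0273] 26.9
[[0.4175 0.2673]
 [0.4176 0.2668]]
grip 0.045614307364360424 40.42835673317313 29.3
hit False [0.64661386 0.01284091 0.1431739 ] [ 0.3605074  -0.55740224 -0.43967422]
top 27 z max [0.077 0.077 0.08 ]
side 300 z max [0.074 0.075 0.077]
  ring 0.067 [0.6467 0.0112] 96
33.9
```

```bash
python3 - <<'E'
from h import *
totray(0)
c=look((.4354,.1368)); print(c[1])
hit=gauge(c[0])
if not hit: letgo()
E
```

```text
op 0.04536394246579024
hit True [ 0.61750019 -0.20946728  0.1583989 ]
placed [[ 0.6159 -0.2131]
 [ 0.6171 -0.2108]] want [ 0.6178 -0.2095] 39.1
[[0.4351 0.1368]
 [0.4349 0.1365]]
grip 0.04511091801789326 40.526357274502516 42.1
hit False [0.64668665 0.01288096 0.1431797 ] [ 1.25817648 -0.65906323 -1.37875615]
top 28 z max [0.077 0.078 0.08 ]
side 311 z max [0.074 0.076 0.077]
  ring 0.067 [0.6479 0.0122] 103
46.3
```

Sleeve 4/5 fits too, so it goes in the tray. Then I move clear and check everything again.

```bash
python3 - <<'E'
from h import *
totray(1)
env.reach([.42,.12,.28],quat(0))
for n in("top","side"):
    p,A=cloud(n); cv2.imwrite(f"pics/{n}1.png",p); np.save(f"pics/{n}1.npy",A); print(n)
    for k in(-1,0,1): x,m=ring(A,slot(k),.026,.106,.12); print(k,x+OFF[n] if x is not None else m)
    q=sel(A,T,.12,.068,.082); print("trayrim",len(q),rect(q))
    im=p.astype(int); Z=A[...,2]
    q=sel(A,(.379,-.371),.1,.060,.07); m=q.mean(0); d=np.linalg.svd(q[:,:2]-m[:2])[2][0]; print("handle",len(q),np.round(m*1000,1),np.round(np.degrees(np.arctan(d[1]/d[0])),1))
    bl=A[(Z<.012)&(Z>.001)&(im.max(-1)-im.min(-1)<25)&(im.min(-1)>80)&(abs(A[...,1]+.385)<.06)&(abs(A[...,0]-.50)<.09)]; print("blade",len(bl),rect(bl))
print(t())
a=cv2.imread("pics/top1.png")[100:280,210:490]; b=cv2.imread("pics/side1.png")[90:270,220:500]
cv2.imwrite("pics/c1.png",cv2.resize(np.vstack([a,b]),None,fx=1.66,fy=1.66,interpolation=cv2.INTER_CUBIC))
E
```

```text
op 0.044547728743411
hit True [ 0.62339818 -0.1578185   0.15829574]
placed [[ 0.6228 -0.1608]
 [ 0.6227 -0.1587]] want [ 0.62359638 -0.15782407] 51.3
top
-1 [ 0.61053812 -0.26392706]
0 [ 0.61583868 -0.21247577]
1 [ 0.62292591 -0.16072951]
trayrim 285 (array([ 616.6, -210.4]), array([170.2, 108.4]), 83.6)
handle 209 [ 380.7 -375.6   65.6] -8.7
blade 402 (array([ 501.8, -394.9]), array([ 69.6, 117.7]), 86.1)
side
-1 [ 0.61156552 -0.26143511]
0 [ 0.61625003 -0.21051763]
1 [ 0.62315355 -0.1586482 ]
trayrim 296 (array([ 619.1, -206.5]), array([176.7, 107.6]), 83.7)
handle 164 [ 378.1 -373.7   65.3] -9.6
blade 7 (array([ 514.3, -395. ]), array([153.4,  37. ]), 28.7)
52.7
```

View pics/c1.png

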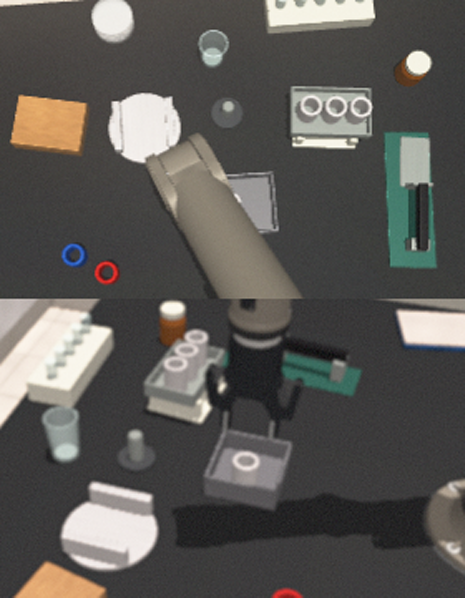

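Top-left crop: three sleeves stand in the tray at about (310,105), (336,106) and (361,106). Lower crop: sleeve 2 stands in the bin at (245,462). The spatula has not moved. Next a close look at it with the wrist camera.

```bash
python3 - <<'E'
from h import *
env.grip(.085)
env.reach([.42,-.375,.36],quat(80)); print(env.get_state()["qpos"])
p,A=cloud("wrist"); cv2.imwrite("pics/w1.png",p); np.save("pics/w1.npy",A)
q=sel(A,(.38,-.375),.12,.060,.07); m=q.mean(0); d=np.linalg.svd(q[:,:2]-m[:2],full_matrices=False)[2][0]; print("handle",len(q),np.round(m*1000,1),np.round(np.degrees(np.arctan(d[1]/d[0])),1),rect(q))
im=p.astype(int);Z=A[...,2]
bl=A[(Z<.010)&(Z>-.003)&(im.max(-1)-im.min(-1)<25)&(im.min(-1)>90)&(abs(A[...,1]+.385)<.07)&(abs(A[...,0]-.50)<.1)]; print("blade",len(bl),rect(bl),np.median(bl[:,2]))
print(t())
E
```

```text
[ 0.0389729   0.28432224  0.71920326  1.79655683 -0.20538228  1.13720791
  2.22251105]
handle 2933 [ 377.2 -378.3   66.7] -8.1 (array([ 379.5, -377.2]), array([ 38.7, 142. ]), 80.4)
blade 8229 (array([ 500., -385.]), array([199.9, 140. ]), 0.0) 0.0012232291909037303
55.4
```

View pics/w1.png

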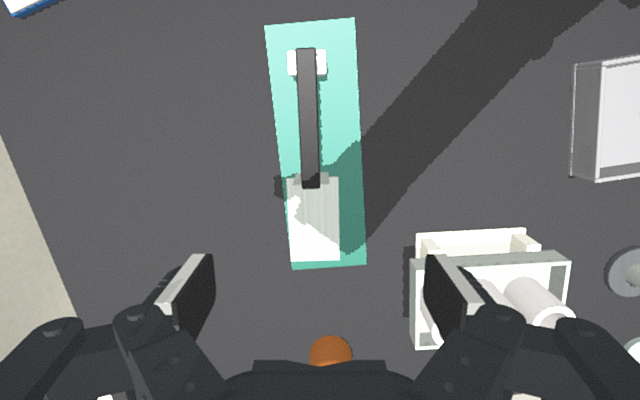

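Wrist picture: handle from (306,48) to (311,188); blade corners (287,180), (338,177), (340,261), (291,264).

```bash
python3 - <<'E'
from h import *
K,k1,R,tv=cal("wrist")
def px(u,v,z):
    s=cv2.undistortPoints(np.array([[[u,v]]],float),K,np.array([k1,0,0,0.]))[0,0]
    o=-R.T@tv; d=R.T@np.array([*s,1]); return (o+d*(z-o[2])/d[2])[:2]
h0=(px(297,48,.067)+px(315,48,.067))/2; h1=(px(302,188,.067)+px(320,187,.067))/2
b=[px(*c,.005) for c in((287,180),(338,177),(340,261),(291,264))]
bc=np.mean(b,0); bd=(b[2]+b[3]-b[0]-b[1])/2
print("handle",h0,h1,np.linalg.norm(h1-h0),np.degrees(np.arctan2(*(h1-h0)[::-1])))
print("blade",bc,np.linalg.norm(bd),np.linalg.norm(b[1]-b[0]),np.degrees(np.arctan2(*bd[::-1])))
P=[px(*c,.002) for c in((265,25),(355,18),(366,264),(291,269))]; print("pad",P)
print("from blade",bc-.106*bd/np.linalg.norm(bd)); d=(h1-h0)/np.linalg.norm(h1-h0); print("from handle",(h0+h1)/2+.022*d)
# joint options
for phi in(81,261):
  for nm,x in(("pick",(.42,-.38,.108)),("tray",(.53,-.2,.13)),("stage",(.54,.2,.13))):
    q=kin.inverse_kinematics(np.array(x),quat(phi)); print(phi,nm,None if q is None else np.round(q,2))
E
```

```text
handle [ 0.30947655 -0.36732602] [ 0.44524582 -0.38700124] 0.1371874974029161 -8.245707692419364
blade [ 0.50677057 -0.39548359] 0.11389141566569794 0.06283698299770107 -8.17077015470254
pad [array([ 0.2711637 , -0.40842688]), array([ 0.28119468, -0.3097579 ]), array([ 0.57835064, -0.33803301]), array([ 0.56844082, -0.437733  ])]
from blade [ 0.40184659 -0.38041845]
from handle [ 0.39913375 -0.38031883]
81 pick [ 0.23  0.62  0.52  1.99 -0.49  0.66  2.48]
81 tray [-0.12  0.58  0.49  1.98 -0.41  0.69  2.04]
81 stage [-0.92  0.62  0.62  1.96 -0.53  0.73  1.43]
261 pick [-0.12  0.93  1.11  2.01 -1.07  0.96 -0.16]
261 tray [-0.51  0.89  1.13  2.   -1.02  0.97 -0.57]
261 stage [-1.15  0.8   0.99  1.97 -0.89  0.88 -1.4 ]
```

```bash
cat >> h.py <<'E'
GX=.020; Y0=-8.2
def ax(yaw): a=np.radians(yaw); return np.array([np.cos(a),np.sin(a)])
def sp(o,yaw,z,v=.12,**k):
    "move spatula (held) so that its origin is at o, underside at z"
    return env.movel([*(np.array(o)+GX*ax(yaw)),z+.106],v,rot=quat(yaw+90),**k)
def tilt(lo,hi,c,r=.12):
    for n in("top","side"):
        p,A=cloud(n); q=sel(A,c,r,lo,hi)
        f=np.linalg.lstsq(np.c_[q[:,:2]-c,np.ones(len(q))],q[:,2],rcond=None)[0] if len(q)>30 else None
        print(n,len(q),"slope",f); cv2.imwrite(f"pics/t_{n}_{t()}.png",p)
E
python3 - <<'E'
from h import *
o=np.array([.4005,-.380]); g=o+GX*ax(Y0)
env.reach([*g,.19],quat(Y0+90)); env.movel([*g,.108],.1,stop_force=15); env.grip(.0,f_grip=120); s=env.get_state(); print(s["opening"],s["gripper_force"],s["force"],s["tcp_pos"])
sp(o,Y0,.06,.08); print(env.get_state()["force"])
p,A=cloud("top"); q=A[(A[...,2]>.05)&(A[...,2]<.075)&(abs(A[...,0]-.505)<.05)&(abs(A[...,1]+.395)<.025)]; print(len(q),np.linalg.lstsq(np.c_[q[:,:2]-[.505,-.395],np.ones(len(q))],q[:,2],rcond=None)[0])
cv2.imwrite("pics/lift.png",p[130:290,340:500].repeat(3,0).repeat(3,1)); print(t())
E
```

```text
0.018512964694432085 117.25807070732117 [-0.57557186  0.36767386  4.27763038] [ 0.42038897 -0.38315318  0.10834138]
[-0.21605804 -0.17620052 -3.29746025]
358 [-0.00201029  0.01881922  0.06227661]
58.6
```

View pics/lift.png

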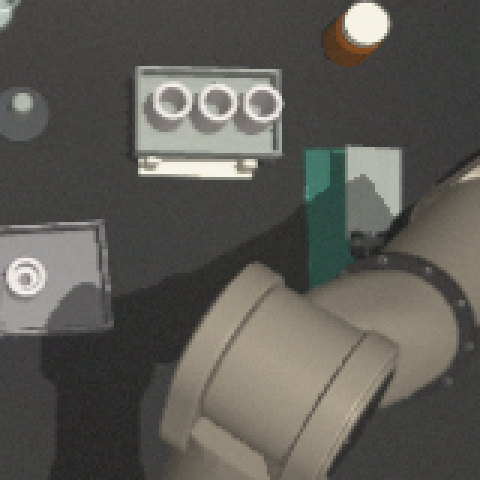

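The blade is level and held firmly. Now I insert it under the tray.

```bash
python3 - <<'E'
from h import *
d=ax(TY); T=np.array([.618,-.209]); o=np.array([.4005,-.380])
sp(o,Y0,.125,.15)
pre=T-.238*d; sp(pre,TY,.125,.2); sp(pre,TY,.026,.1); env.dwell(.2); print("pre",env.get_state()["force"])
hit=sp(T-.109*d,TY,.026,.06,stop_force=5); s=env.get_state(); print("insert",hit,s["tcp_pos"],np.array(T-.109*d)+GX*d,s["force"])
if not hit:
    sp(T-.109*d,TY,.039,.03,stop_force=5); f0=env.get_state()["force"]
    tilt(.068,.082,T)
    for z in(.042,.046,.050):
        sp(T-.109*d,TY,z,.02); env.dwell(.2); s=env.get_state(); print(z,s["force"]-f0,s["torque"],s["tcp_pos"][2])
    tilt(.068,.088,T)
print(t())
E
```

```text
pre [ 0.12231731 -0.2174351  -2.45865636]
insert False [ 0.52931909 -0.19906843  0.13199262] [ 0.52955466 -0.19907927] [-0.80239305  0.73406237 -1.71471072]
top 145 slope [-0.01022989 -0.00406364  0.07505255]
side 309 slope [-0.01641864 -0.0059814   0.07437533]
0.042 [-0.07863799 -0.18672175 -0.21676891] [ 0.00901112 -0.12910665  0.02955295] 0.148002329272239
0.046 [-0.44112469 -0.78061169 -2.28005509] [-0.01331458  0.15248396 -0.02297647] 0.15184098187643097
0.05 [-0.99512151 -0.19546558 -3.36685077] [ 0.01323266  0.16136856 -0.02914347] 0.15596709519837845
top 222 slope [0.01237596 0.0280032  0.07740879]
side 424 slope [-0.00140354 -0.00998193  0.07857372]
66.4
```

```bash
python3 - <<'E'
from h import *
p,A=cloud("side"); cv2.imwrite("pics/s3.png",cv2.resize(p[80:240,230:430],None,fx=3.5,fy=3.5,interpolation=cv2.INTER_CUBIC))
q=sel(A,(.618,-.209),.1,.10,.135); print(len(q),np.percentile(q[:,2],[50,90]))
print(env.get_state()["force"],env.get_state()["gripper_force"],env.get_state()["opening"])
E
```

```text
485 [0.11522698 0.12187607]
[ 0.56119921 -0.00694625 -5.31480952] 117.3043692111969 0.018468533720739297
```

View pics/s3.png

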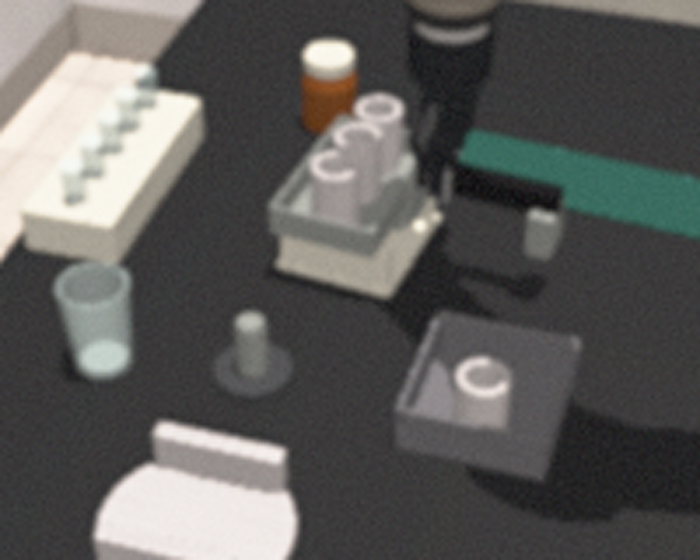

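The tray still looks level, so I keep lifting and check the tilt.

```bash
python3 - <<'E'
from h import *
d=ax(TY); T=np.array([.618,-.209])
for z in(.058,.075):
    sp(T-.109*d,TY,z,.03); env.dwell(.3); s=env.get_state(); print(z,s["force"],s["torque"],s["tcp_pos"],s["orientation"]-quat(TY+90)); tilt(z+.025,z+.042,T)
p,A=cloud("side"); cv2.imwrite("pics/s4.png",cv2.resize(p[80:240,260:430],None,fx=3.5,fy=3.5,interpolation=cv2.INTER_CUBIC))
q=sel(A,T,.1,.13,.16); print(len(q),np.percentile(q[:,2],[50,90])); print(t())
E
```

```text
0.058 [-0.08720345  0.39609302 -5.56540477] [0.04721129 0.16190591 0.00272894] [ 0.52950098 -0.19903336  0.16388526] [-1.15873974e-04 -1.44377296e-05  8.00243910e-07  1.56027229e-05]
top 172 slope [-0.01534997 -0.03245496  0.09116276]
side 333 slope [-0.02391834 -0.01297406  0.09034617]
0.075 [-0.09887345  0.03368947 -5.67852492] [-0.00763439  0.11585866 -0.05729521] [ 0.52948631 -0.19905462  0.18083809] [-1.56183601e-04 -1.16714023e-05  6.40222620e-07  7.19839821e-06]
top 194 slope [-0.02024811 -0.01619403  0.10758821]
side 349 slope [-0.02491877 -0.01047453  0.10731017]
424 [0.14161249 0.14702073]
68.4
```

View pics/s4.png

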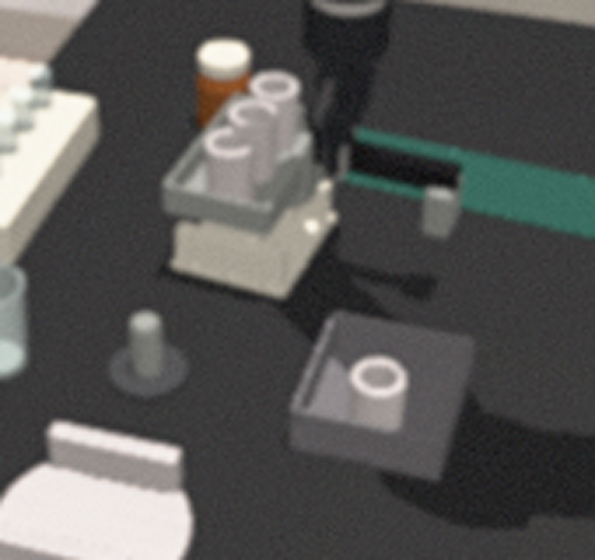

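```bash
python3 - <<'E'
from h import *
T=np.array([.618,-.209]); S=np.array([.629,.1985]); d=ax(TY); e=ax(0)
sp(T-.109*d,TY,.115,.06); sp(S-.109*e,0,.115,.10); env.dwell(.4)
s=env.get_state(); print(s["force"],s["tcp_pos"],S-.109*e+GX*e); tilt(.135,.156,S)
for n in("top","side"):
    p,A=cloud(n); q=sel(A,S,.12,.138,.155); print("rim",rect(q)); cv2.imwrite(f"pics/{n}5.png",p)
    for k in(-1,0,1): print(ring(A,S+[0,.052*k],.026,.17,.195)[0])
print(t())
a=cv2.imread("pics/top5.png")[90:260,200:400]; b=cv2.imread("pics/side5.png")[100:270,180:380]
cv2.imwrite("pics/c5.png",cv2.resize(np.hstack([a,b]),None,fx=2,fy=2,interpolation=cv2.INTER_CUBIC))
E
```

```text
[-0.28802209 -1.11972483 -4.63611363] [0.53999414 0.1984988  0.22099911] [0.54   0.1985]
top 129 slope [-0.01059864 -0.01094409  0.14545429]
side 730 slope [-0.01182642 -0.00421138  0.14419788]
rim (array([627.8, 200.2]), array([169.7, 105.6]), 90.0)
[0.62681245 0.14596784]
None
None
rim (array([600.4, 198.9]), array([166.6, 172.6]), 0.4)
[0.62916061 0.14487398]
[0.62867483 0.19617639]
[0.62900958 0.24861312]
74.0
```

View pics/c5.png

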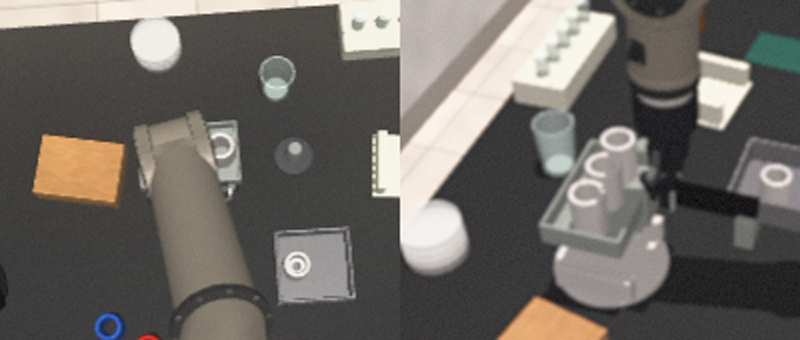

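Tray is centred over the stage at about (0.629, 0.199). Set it down and withdraw the blade.

```bash
python3 - <<'E'
from h import *
S=np.array([.629,.1985]); e=ax(0)
sp(S-.109*e,0,.055,.06); sp(S-.109*e,0,.025,.025); env.dwell(.3); print(env.get_state()["force"]); tilt(.066,.084,S)
hit=sp(S-.238*e,0,.025,.06,stop_force=5); print("out",hit,env.get_state()["tcp_pos"],t())
if not hit:
    sp(S-.238*e,0,.13,.15)
    for n in("top","side"):
        p,A=cloud(n); q=sel(A,S,.12,.068,.082); print("rim",rect(q),np.median(q[:,2])); cv2.imwrite(f"pics/{n}6.png",p)
        for k in(-1,0,1): print(ring(A,S+[0,.052*k],.026,.106,.12)[0])
print(t())
E
```

```text
[ 0.45593137  0.03931725 -2.4611723 ]
top 147 slope [0.00518952 0.00205127 0.07455909]
side 605 slope [-0.01119192 -0.00501594  0.07379412]
out False [0.41124814 0.19849945 0.13100949] 79.2
rim (array([627.7, 200.6]), array([107.3, 170. ]), 0.1) 0.07454480641314823
[0.626654   0.14525384]
[0.62612451 0.19658789]
[0.62685669 0.24909385]
rim (array([630.3, 198.5]), array([107.4, 174.2]), 0.1) 0.07397438891991315
[0.6291464  0.14425179]
[0.62866657 0.19634139]
[0.62916107 0.24807577]
80.1
```

```bash
python3 - <<'E'
from h import *
o=np.array([.4005,-.380])
sp((.46,0),0,.14,.2); sp(o,Y0,.14,.2); sp(o,Y0,.02,.12); env.dwell(.2)
hit=sp(o,Y0,.0015,.02,stop_force=4); print(hit,env.get_state()["tcp_pos"],env.get_state()["force"])
env.grip(.085); g=env.get_state()["tcp_pos"]; env.movel([g[0],g[1],.25],.12); env.reach([.42,.12,.30],quat(80)); env.dwell(.5)
for n in("top","side"):
    p,A=cloud(n); cv2.imwrite(f"pics/{n}7.png",p)
    q=sel(A,(.379,-.371),.1,.055,.08); m=q.mean(0); d=np.linalg.svd(q[:,:2]-m[:2],full_matrices=False)[2][0]; print("handle",len(q),np.round(m*1000,1),np.round(np.degrees(np.arctan(d[1]/d[0])),1))
print(t())
a=cv2.imread("pics/top7.png")[100:280,210:490]; b=cv2.imread("pics/side7.png")[90:270,220:500]
cv2.imwrite("pics/c7.png",cv2.resize(np.vstack([a,b]),None,fx=1.66,fy=1.66,interpolation=cv2.INTER_CUBIC))
E
```

```text
True [ 0.42018639 -0.38282437  0.10836137] [0.26107108 0.08399791 4.94438862]
handle 283 [ 379.6 -373.8   65.7] -8.2
handle 217 [ 375.1 -370.1   63.9] -8.7
90.0
```

View pics/c7.png

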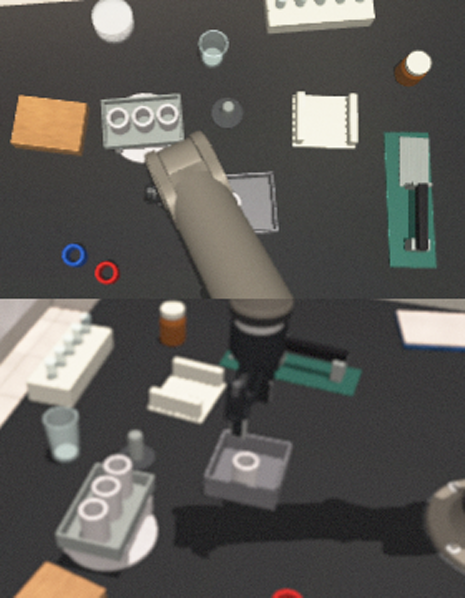

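The tray with three sleeves is on the stage at (142,120), the reject is in the bin, and the spatula lies flat on its pad at (415,195). The beaker, jar and carton haven't moved. Handing in.

```bash
python3 -c "
from h import *
print(job.job_done())"
```

```text
the job is handed in; nothing more can be done
None
```

The job is done and handed in at about 90 s: of the four sleeves present, three fit and stand in the tray on the stage rails, the one that hung up is in the bin, and the spatula is back on its pad; the hand-in gave no verdict.

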